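Take the load carriage off the tester bar and store it

TASK

The test is finished: slide the gold load carriage off the open end of the tester's steel bar and set it down gently, upright, in the empty pocket of the black foam insert, its long side along the pocket's, resting on the pocket floor. Let go of it, and leave the weight, bottle and jar where they are.

Things in the scene. Friction and masses are not known exactly. Their poses are not given: they have to be found in the camera images.
- tester: White bench tester, fixed: housing 180 (x) x 160 (y) x 148 mm high, red button on its -x face. Origin: centre of the housing's underside, on the bench; z up. A level square steel bar sticks out of its +y face along +y. Below the bar: base plate 200 mm wide, y 75 to 275 mm, and a grey disc, top 27 mm above the bench.
- bar_tip (a point): Centre of the bar's open end, 250 mm along y from the tester's origin, 115 mm above the bench. Axes as the tester's: +y points out of the open end. The bar is plain, 14 x 14 mm square, fixed at the housing in a flange 50 mm square whose face is 162 mm back from this point. No catch at the open end.
- carriage_center (a point): Gold load carriage, loose, 0.38 to 0.52 kg, threaded on the bar; centre, 47 mm above its underside (94 mm high in all). x along its bore, y across, z up. Gold block 76 (x) x 52 (y) x 54 (z) mm with a 24 x 24 mm square through bore along x, axis 11 mm below this point. It hangs on the bar's top face: 10 mm free below the bar, 5 mm each side. May be stored either way round.
- carriage_grip (a point): Centre of the carriage's black grip fin, 27 mm above carriage_center, same axes. The fin stands centred on the gold block: 44 (x) x 26 (y) mm, 40 mm high (20 mm above and below this point). Pinch it across y from above.
- pocket (a point): Centre of the floor of the empty pocket in the black foam insert (fixed tray, 250 x 180 mm, 30 mm high). Insert's axes, z up: pocket 68 mm along x, 92 mm (long side) along y, 18 mm deep, floor 12 mm above the bench. The pocket beside it (+x) is filled with a steel square and the weight, which rises to 62 mm above the bench.
- weight: Loose steel knobbed weight, 48 mm diameter, 50 mm high, standing in the insert's other pocket; origin at the centre of its underside. Leave alone.
- bottle: Loose white bottle with a red cap, 64 mm diameter, 150 mm high; origin at the centre of its underside. Leave alone.
- can: Loose amber jar with a black cap, 70 mm diameter, 90 mm high; origin at the centre of its underside. Leave alone.
Things that resemble listed ones, but are neither listed nor needed, are in the scene too. Of the things like the part that bears carriage_center, leave any that is green, pink or purple; of the rest the smaller one is meant.

How it is judged:
By the outcome, as a careful person would: the job done as asked, in the order asked, and still so for the second after the job is handed in, with the robot touching nothing.
It also fails if it takes over 43 s, if anything falls off the work surface, if the arm or the gripper's body presses on something with over 40 N, if the wrist force passes 120 N, or if a joint passes its speed limit or range.

ROBOT

A 7-joint arm with a two-finger parallel gripper is mounted at the origin on the work surface. World frame = base frame: x ahead of the robot, y to its left, z up, the work surface at z = 0. Lengths are in m, angles in rad, forces in N, time in s.
With the tool pointing down it reaches from about 0.4 to 0.9 m from the base axis. Payload 5.5 kg.
Tool frame: the origin (TCP) lies at the very end of the fingers, on their centre line; the grasp point (between the pads) lies 19 mm behind it; z points along the fingers, y is the line along which they close (so a half turn about z gives the same grasp; the last joint's range is limited). The gripper opens to 92 mm and grips with 3 to 60 N. Pads are 19 mm wide; open, the fingers measure 130 mm over their backs; the gripper's body (75 mm by 190 mm) begins 47 mm behind the grasp point.
Start: joints at [1.51, 0.501, -0.427, 1.55, 0.221, 1.138, -0.21], TCP at [0.207, -0.616, 0.227] pointing down, gripper open.
Joint ranges: [-2.88, 2.88], [-0.31, 2.03], [-1.54, 1.56], [0.2, 2.42], [-1.41, 4.55], [0.19, 2.02], [-2.57, 2.57]. Speed limits (rad/s): [2.57, 2.57, 3.14, 3.14, 3.14, 3.14, 3.14].

INTERFACE

Orientations are given as a unit quaternion [x, y, z, w].
In Python, from cell import telemetry, optics, ticket gives the robot as it stands.
- The arm moves only by the tool jog_arm, never from a script. Its arguments are lists of equal length, an entry for each row: "dp": the shift along the tool's x, y, z in m, a list of three; "turn": the turn about the tool's z in rad. A call has 1 to 12 rows; each row is the pose to reach, as a shift and turn from the pose commanded when the call began, along the tool's axes at that moment; what a row does not reach only later rows make up. A row lasts 1/10 s, in which the tool goes at most 50 mm and 8.59 degrees, less where a joint would pass 70% of its speed; a pose out of reach is approached as far as the arm can. A call with a gripper value outside its range is refused whole. "claw" is the closure, from -1 (fully open) to 1 (shut), set as the call begins (left out, the last holds). The fingers move at their own pace and stop on an object; the grip force is fixed at half the most. Time passes only in rows, so rows that repeat a pose let the fingers close. It gives the time, the measured TCP pose, the force, the opening and the grip force at its end, in the units of the state.
- telemetry.state(): the state, without advancing time (a new reading comes with each control period).
- optics.capture(name): name is "scene" or "top"; returns a dict with "frame" (480x640x3 uint8, red, green, blue), "mtx" (3x3 intrinsics, pixels), "R" (3x3) and "t" (3): a world point X has camera coordinates R X + t. Camera axes: x right, y down, z forward; pixel columns grow to the right and rows downward; lengths in m; the calibration is good to about 2 mm. A picture is of the moment at which its call begins. There is no depth.
- ticket.sign_off(): hands the job in; it is judged then, once.
The state is a dict: "clock": time; "q": joint angles; "dq": joint speeds; "tau": joint torques, N m; "eef_pos": TCP position; "eef_rot": TCP orientation; "force": force on the tool from outside, world axes, zero at the start; "wrist_torque": the same for the moment, N m; "grip_width": opening from 0.0 (shut) to 1.0 (fully open); "grasp_force": force on a finger pad.
Only numpy, scipy, OpenCV 4.12 (cv2) and the standard library are available. Lean on these libraries where they do the work, as an engineer would, in place of code of your own. Each camera call takes 0.05 s, during which the arm holds its last target. There are 200 camera calls.

## Working session

There is one attempt and no reset: what is moved stays moved. The work goes in short steps, Python scripts to look and compute and a tool call to move; the robot and the scene stay as the last step left them, time stands still between calls to the robot, and variables do not carry over. Pictures are saved under pics/ and viewed, at most 10 in all, crops included, and the job is handed in when it is done.

Besides the shell and the picture viewer there is one more tool, called after "Emit:" as name([rows], argument=value, ...), one row to a line, values as JSON. jog_arm: Moves the arm, as the interface text tells. Its arguments: {"type":"object","properties":{"dp":{"type":"array"},"turn":{"type":"array"},"claw":{"type":"number"}},"required":["dp","turn"]}

```bash
mkdir -p pics
python3 - <<'E'
from cell import telemetry, optics
import cv2, numpy as np, pickle
for n in("scene","top"):
    c=optics.capture(n); cv2.imwrite(f"pics/{n}0.png",c["frame"][:,:,::-1]); pickle.dump(c,open(f"{n}0.pkl","wb"))
    print(n,c["mtx"].tolist(),(-c["R"].T@c["t"]).round(3),c["R"].round(3).tolist())
s=telemetry.state();print({k:np.round(v,3).tolist() for k,v in s.items()})
E
```

```text
scene [[446.8966141372399, 0.0, 326.31644819591054], [0.0, 446.8966141372399, 241.1170992644646], [0.0, 0.0, 1.0]] [ 1.24  -0.291  0.988] [[0.33, 0.944, 0.013], [0.741, -0.251, -0.623], [-0.584, 0.216, -0.782]]
top [[516.9600265064621, 0.0, 320.65513615559263], [0.0, 516.9600265064621, 242.43051117087495], [0.0, 0.0, 1.0]] [ 0.529 -0.041  1.207] [[0.024, -0.999, 0.021], [-0.998, -0.025, -0.051], [0.052, -0.02, -0.998]]
{'clock': 0.1, 'q': [1.51, 0.502, -0.427, 1.551, 0.221, 1.138, -0.21], 'dq': [-0.002, -0.001, 0.001, -0.004, -0.0, 0.0, -0.001], 'tau': [-0.011, -56.787, -5.838, -27.991, -0.069, 0.024, 0.0], 'eef_pos': [0.207, -0.616, 0.226], 'eef_rot': [0.987, 0.161, -0.0, -0.001], 'force': [0.424, -0.035, 0.219], 'wrist_torque': [0.028, -0.014, 0.004], 'grasp_force': 0.0, 'grip_width': 1.003}
```

View pics/scene0.png

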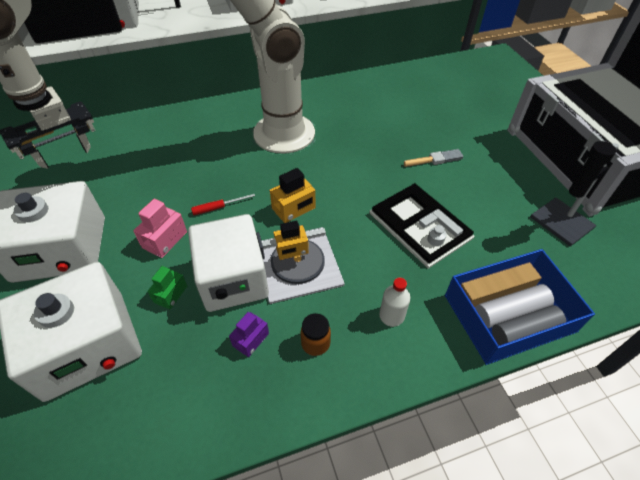

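View pics/top0.png

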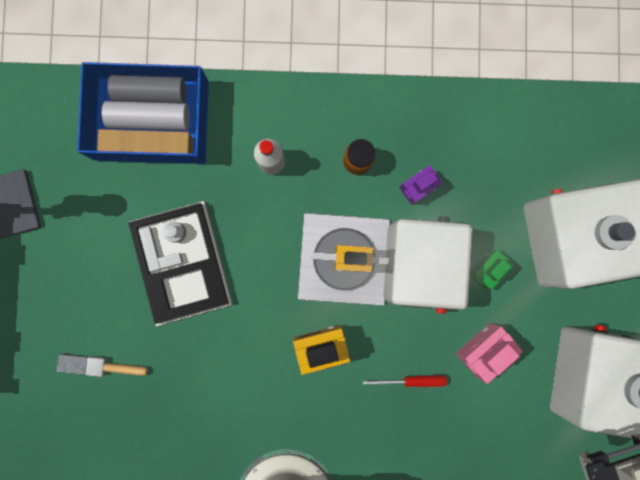

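The scene view shows two gold carriages. The small one is threaded on the tester's bar at scene (290,240), top (354,259). A larger one stands loose at scene (293,197), top (322,351). There are also pink, green and purple ones, which I leave. The smaller gold one on the bar fits the description. The insert's empty pocket is at top (187,288). One enlarged crop to confirm.

```bash
cat > h.py <<'E'
import numpy as np, cv2, pickle
from cell import telemetry, optics
def ray(c,uv,z):
    uv=np.atleast_2d(np.float64(uv)); d=np.c_[uv,np.ones(len(uv))]@np.linalg.inv(c["mtx"]).T@c["R"]
    o=-c["R"].T@c["t"]; return o+d*((z-o[2])/d[:,2])[:,None]
def proj(c,X):
    p=(np.atleast_2d(X)@c["R"].T+c["t"])@c["mtx"].T; return p[:,:2]/p[:,2:]
def blob(m,off=(0,0)):
    cs,_=cv2.findContours(m.astype(np.uint8),cv2.RETR_EXTERNAL,cv2.CHAIN_APPROX_NONE)
    return [(cv2.contourArea(k),k[:,0]+np.array(off)) for k in sorted(cs,key=cv2.contourArea,reverse=True)]
E
python3 - <<'E'
from h import *
s=pickle.load(open("scene0.pkl","rb"));t=pickle.load(open("top0.pkl","rb"))
a=cv2.resize(s["frame"][160:310,240:360],None,fx=3.3,fy=3.3,interpolation=cv2.INTER_CUBIC)[:,:395]
b=cv2.resize(t["frame"][210:310,295:395],None,fx=4,fy=4,interpolation=cv2.INTER_CUBIC)
b2=cv2.resize(t["frame"][195:330,125:240],None,fx=3.3,fy=3.3)
im=np.zeros((600,800,3),np.uint8);im[:495,:395]=a[:495];
im[:400,400:]=b
im[400:,400:]=cv2.resize(t["frame"][200:330,125:240],(400,452))[252:452]*0+cv2.resize(t["frame"][265:325,125:245],(400,200))
cv2.imwrite("pics/crop1.png",im[:,:,::-1])
hsv=cv2.cvtColor(t["frame"],cv2.COLOR_RGB2HSV)
g=(hsv[...,0]>12)&(hsv[...,0]<30)&(hsv[...,1]>140)&(hsv[...,2]>90)
for A,k in blob(g)[:4]: print("gold",A,cv2.minAreaRect(k))
E
```

```text
gold 1759.0 ((321.0111389160156, 349.8141174316406), (37.71499252319336, 51.048336029052734), 74.98163604736328)
gold 414.0 ((353.3651123046875, 258.02435302734375), (36.11981964111328, 24.212915420532227), 3.814074993133545)
gold 61.0 ((349.09844970703125, 161.0360107421875), (24.147178649902344, 10.690155982971191), 56.97612762451172)
```

View pics/crop1.png

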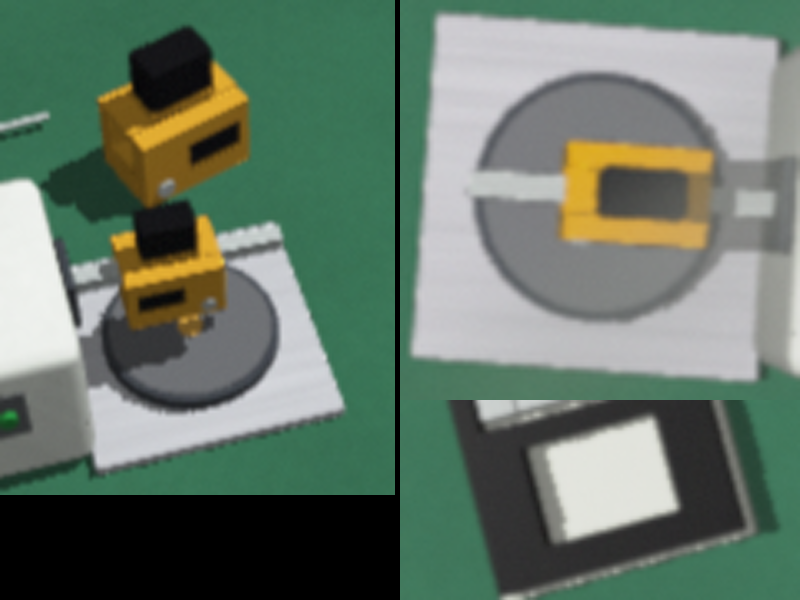

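The crop shows the small gold carriage on the bar, its block corners at top (336,245), (373,247), (372,272) and (335,270). Its size of about 37x24 px matches 76x52 mm, and the bar's open end is near (313,256). The pocket floor is bright, at about (187,288). So this is the carriage meant; now the measuring.

Run:
```python
from h import *
s=pickle.load(open("scene0.pkl","rb"));t=pickle.load(open("top0.pkl","rb"))
np.set_printoptions(precision=4,suppress=True)
f=t["frame"];hsv=cv2.cvtColor(f,cv2.COLOR_RGB2HSV)
# block outline: gold filled
g=((hsv[...,0]>12)&(hsv[...,0]<30)&(hsv[...,1]>140)&(hsv[...,2]>90)); m=np.zeros_like(g);m[230:290,325:385]=g[230:290,325:385]
pts=np.argwhere(m)[:,::-1].astype(np.float32); 
def rect(name,P):
    r=cv2.minAreaRect(np.float32(P)*1000); b=cv2.boxPoints(r); 
    e=b[1]-b[0];e2=b[2]-b[1]; L=e if np.hypot(*e)>np.hypot(*e2) else e2
    a=np.degrees(np.arctan2(L[1],L[0]));print(name,"c",np.array(r[0]),"size",np.array(r[1]),"long axis deg",a%180)
rect("block@128",ray(t,pts,.128)[:,:2])
# fin
roi=f[245:272,338:374].astype(int); fin=(roi.max(2)<60); A,k=blob(fin,(338,245))[0]; print(A)
rect("fin@168",ray(t,k,.168)[:,:2])
# base plate corners (bright lilac), plate height unknown ~10mm
# housing top
w=(hsv[...,1]<40)&(hsv[...,2]>170); m=np.zeros_like(w);m[205:320,386:480]=w[205:320,386:480]
A,k=blob(m)[0];rect("housing@148",ray(t,k,.148)[:,:2])
# bar left part
print("bar pixels cols", [(u,[v for v in range(248,266) if f[v,u].min()>205]) for u in (308,310,311,312,313,314,316,320,326,332)])
print(f[250:264,330].tolist()); print(f[256,306:318].tolist())
# pocket floor
m=np.zeros_like(w);w2=(hsv[...,1]<40)&(hsv[...,2]>200);m[262:315,150:220]=w2[262:315,150:220]
A,k=blob(m)[0];print(A,k.min(0),k.max(0));rect("floor@12",ray(t,k,.012)[:,:2])
# insert outline
d=(f.max(2)<70);m=np.zeros_like(d);m[195:330,125:240]=d[195:330,125:240]
A,k=blob(m)[0];rect("insert@30",ray(t,k,.030)[:,:2]); print(cv2.boxPoints(cv2.minAreaRect(k)))
```

```text
block@128 c [ 554.4539 -131.1658] size [75.6921 50.6121] long axis deg 87.4841Traceback (most recent call last):
  File "<stdin>", line 14, in <module>
IndexError: list index out of range
```

Run:
```python
from h import *
s=pickle.load(open("scene0.pkl","rb"));t=pickle.load(open("top0.pkl","rb"))
np.set_printoptions(precision=4,suppress=True)
f=t["frame"];hsv=cv2.cvtColor(f,cv2.COLOR_RGB2HSV)
def rect(name,P):
    r=cv2.minAreaRect(np.float32(P)*1000); b=cv2.boxPoints(r); 
    e=b[1]-b[0];e2=b[2]-b[1]; L=e if np.hypot(*e)>np.hypot(*e2) else e2
    a=np.degrees(np.arctan2(L[1],L[0]));print(name,"c",np.array(r[0]),"size",np.array(r[1]),"long axis deg",a%180)
roi=hsv[245:272,338:371]; fin=(roi[...,2]<95)|(roi[...,1]<90); A,k=blob(fin,(338,245))[0]; print(A)
rect("fin@168",ray(t,k,.168)[:,:2])
w=(hsv[...,1]<40)&(hsv[...,2]>170); m=np.zeros_like(w);m[205:320,386:480]=w[205:320,386:480]
A,k=blob(m)[0];rect("housing@148",ray(t,k,.148)[:,:2])
print("V col330",hsv[248:266,330,2].tolist()); print("row257",hsv[257,304:320,2].tolist())
print("V col318",hsv[248:266,318,2].tolist())
w2=(hsv[...,1]<40)&(hsv[...,2]>190);m=np.zeros_like(w);m[262:315,150:220]=w2[262:315,150:220]
for A,k in blob(m)[:2]: print(A,k.min(0),k.max(0));rect("floor@12",ray(t,k,.012)[:,:2])
d=(hsv[...,2]<75)&(hsv[...,1]<110);m=np.zeros_like(d);m[195:330,125:240]=d[195:330,125:240]
A,k=blob(m)[0];print(A);rect("insert@30",ray(t,k,.030)[:,:2])
# scene view fin top centre check
sh=cv2.cvtColor(s["frame"],cv2.COLOR_RGB2HSV);
print("proj fin top centre & block top",proj(s,[[.5545,-.131,.168],[.5545,-.131,.128]]),"top",proj(t,[[.5545,-.131,.168]]))
```

```text
226.0
fin@168 c [ 553.5287 -133.125 ] size [45.4734 23.1009] long axis deg 87.34203
housing@148 c [ 546.429  -289.0051] size [154.5633 172.6792] long axis deg 177.15483
V col330 [126, 129, 127, 128, 128, 149, 189, 198, 198, 197, 196, 183, 140, 126, 128, 128, 129, 129]
row257 [209, 210, 208, 210, 209, 209, 204, 189, 193, 198, 199, 200, 199, 198, 196, 197]
V col318 [119, 123, 124, 125, 145, 190, 199, 199, 196, 196, 181, 138, 126, 128, 128, 129, 129, 129]
861.0 [169 271] [207 305]
floor@12 c [478.6706 238.4475] size [63.4928 76.6769] long axis deg 106.898445
47.0 [150 262] [158 269]
floor@12 c [528.8523 316.9837] size [16.166  18.2397] long axis deg 92.347786
7729.5
insert@30 c [536.4708 257.5446] size [235.899  170.8633] long axis deg 16.95104
proj fin top centre & block top [[290.6108 225.5612]
 [291.4058 236.0531]] top [[354.983  257.5978]]
```

```bash
cat >> h.py <<'E'
from scipy.spatial.transform import Rotation as Ro
def rel(target,yaw_y):
    """dp in tool axes and turn to bring TCP to target with tool y at world yaw (deg)"""
    s=telemetry.state();M=Ro.from_quat(s["eef_rot"]).as_matrix()
    dp=M.T@(np.array(target)-s["eef_pos"]); cur=np.degrees(np.arctan2(M[1,1],M[0,1]))
    tr=-((yaw_y-cur+90)%180-90)
    print("pos",np.round(s["eef_pos"],4),"yaw",round(cur,2),"tilt",np.round(M[:,2],3),"dp",np.round(dp,4),"turn",round(np.radians(tr),4),"q",np.round(s["q"],2),"F",np.round(s["force"],1),"gw",round(s["grip_width"],3),"t",s["clock"])
E
python3 - <<'E'
from h import *
np.set_printoptions(precision=4,suppress=True)
t=pickle.load(open("top0.pkl","rb"));f=t["frame"];V=f.max(2)
# pocket opening: non-black hole inside insert
up=4;roi=cv2.resize(V[255:318,148:222],None,fx=up,fy=up,interpolation=cv2.INTER_CUBIC)
for th in (70,90,110):
    cs=[k for A,k in blob(roi>th) if A>3000]
    for k in cs[:2]:
        p=(k+.5)/up-.5+np.array([148,255])
        if p.min(0)[1]<264: continue
        q=ray(t,p,.03)[:,:2]*1000; r=cv2.minAreaRect(np.float32(q)); print(th,r, p.min(0),p.max(0))
# bar edges
print("tip",ray(t,[[310.7,256],[311.5,256]],.122))
for u in (318,330):
    col=V[245:268,u].astype(float)-126; i=np.arange(245,268); w=np.clip(col,0,None)*(abs(i-257)<6); print(u,ray(t,[u,(w*i).sum()/w.sum()],.122))
rel([.554,-.132,.30],-2.7)
E
```

```text
70 ((479.06121826171875, 238.05908203125), (71.32872772216797, 91.58722686767578), 16.908205032348633) [162.875 268.375] [208.875 307.875]
90 ((478.9044494628906, 237.97256469726562), (69.76647186279297, 89.74803924560547), 16.793668746948242) [163.375 269.125] [208.625 307.375]
110 ((478.9113464355469, 237.76785278320312), (68.43875885009766, 88.01872253417969), 16.8944034576416) [163.875 269.375] [208.125 306.875]
tip [[ 0.5567 -0.0418  0.122 ]
 [ 0.5567 -0.0435  0.122 ]]
318 [[ 0.5582 -0.0571  0.122 ]]
330 [[ 0.5568 -0.0824  0.122 ]]
pos [ 0.2066 -0.6156  0.2258] yaw -71.44 tilt [-0.     0.002 -1.   ] dp [ 0.4833 -0.3481 -0.0736] turn -1.1998 q [ 1.51  0.5  -0.43  1.55  0.22  1.14 -0.21] F [ 0.4 -0.   0.2] gw 1.003 t 0.1
```

Emit:
jog_arm([
  [0,0,-0.04],
  [0,0,-0.08],
  [0.03,-0.02,-0.1],
  [0.06,-0.04,-0.1],
  [0.09,-0.065,-0.1],
  [0.12,-0.085,-0.1],
  [0.15,-0.11,-0.1],
  [0.18,-0.13,-0.1],
  [0.21,-0.15,-0.1],
  [0.24,-0.17,-0.1],
  [0.27,-0.19,-0.1],
  [0.3,-0.215,-0.1],
], turn=[0,0,-0.08,-0.16,-0.24,-0.32,-0.4,-0.48,-0.56,-0.64,-0.72,-0.8], claw=-1)

```text
clock: 1.3
eef_pos: [0.4232, -0.3161, 0.3264]
eef_rot: [0.846, 0.534, -0.0, -0.0]
force: [-0.0, -0.1, -0.1]
grip_width: 1.0
grasp_force: 0.0
```

```bash
python3 -c "
from h import *
rel([.554,-.132,.25],-2.7)"
```

```text
pos [ 0.4232 -0.3161  0.3264] yaw -25.47 tilt [-0.  0. -1.] dp [0.2224 0.0389 0.0764] turn -0.3974 q [ 1.24  0.23 -0.76  1.72  0.17  1.25 -0.01] F [-0.  -0.1 -0.1] gw 1.0 t 1.3
```

Emit:
jog_arm([
  [0.03,0.006,0.0],
  [0.06,0.011,0.0],
  [0.09,0.016,0.01],
  [0.12,0.021,0.02],
  [0.15,0.027,0.035],
  [0.18,0.032,0.05],
  [0.205,0.036,0.065],
  [0.222,0.039,0.076],
  [0.222,0.039,0.076],
  [0.222,0.039,0.076],
], turn=[-0.06,-0.12,-0.18,-0.24,-0.3,-0.35,-0.38,-0.397,-0.397,-0.397])

```text
clock: 2.3
eef_pos: [0.5536, -0.1336, 0.2503]
eef_rot: [0.724, 0.689, -0.0, -0.001]
force: [-0.2, 0.3, 0.4]
grip_width: 1.003
grasp_force: 0.0
```

Run:
```python
from h import *
rel([.554,-.132,.132],-2.7)
c=optics.capture("scene");im=cv2.resize(c["frame"][100:310,190:410],None,fx=2.7,fy=2.7)
p=proj(c,[.554,-.132,.25]);print(p)
cv2.imwrite("pics/a1.png",im[:,:,::-1])
```

```text
pos [ 0.5536 -0.1336  0.2503] yaw -2.83 tilt [-0.001  0.    -1.   ] dp [0.0016 0.0005 0.1183] turn -0.0023 q [ 0.86  0.43 -0.87  1.72  0.35  1.16 -0.16] F [-0.2  0.3  0.4] gw 1.003 t 2.3
[[288.34041141 201.97421644]]
```

View pics/a1.png

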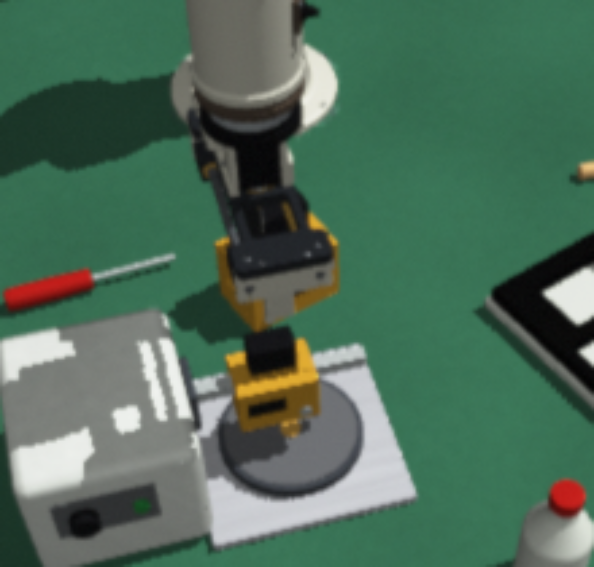

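The near finger is straight above the black fin, at crop (270,315) over (270,345), and the path down is clear. Lowering.

Emit:
jog_arm([
  [0.001,0,0.03],
  [0.0015,0,0.06],
  [0.0015,0,0.085],
  [0.0015,0,0.1],
  [0.0015,0,0.11],
  [0.0015,0,0.117],
  [0.0015,0,0.117],
  [0.0015,0,0.117],
], turn=[0,0,0,0,0,0,0,0])

```text
clock: 3.15
eef_pos: [0.5547, -0.1322, 0.1346]
eef_rot: [0.725, 0.689, 0.0, 0.001]
force: [0.3, 0.6, 1.0]
grip_width: 1.002
grasp_force: 0.0
```

Emit:
jog_arm([
  [0,0,0],
  [0,0,0],
  [0,0,0],
  [0,0,0],
  [0,0,0],
  [0,0,0],
  [0,0,0],
  [0,0,0],
], turn=[0,0,0,0,0,0,0,0], claw=1)

```text
clock: 3.95
eef_pos: [0.554, -0.1321, 0.1337]
eef_rot: [0.725, 0.689, -0.0, -0.0]
force: [0.5, -0.5, -0.9]
grip_width: 0.352
grasp_force: 0.0
```

```bash
python3 -c "
from h import *
rel([.554+.16*.047,-.132+.16,.137],-2.7);print(telemetry.state()['grasp_force'])"
```

```text
pos [ 0.554  -0.1321  0.1337] yaw -2.86 tilt [-0. -0. -1.] dp [ 0.1603 -0.0005 -0.0033] turn -0.0028 q [ 0.79  0.56 -0.79  1.83  0.48  0.95 -0.26] F [ 0.5 -0.5 -0.9] gw 0.352 t 3.95
0.0
```

Still closing (0.352 is 32 mm), so I wait and then lift 5 mm.

Emit:
jog_arm([
  [0,0,0],
  [0,0,0],
  [0,0,0],
  [0,0,0],
  [0,0,0],
  [0,0,0],
], turn=[0,0,0,0,0,0])

```text
clock: 4.55
eef_pos: [0.5542, -0.1321, 0.1337]
eef_rot: [0.725, 0.689, 0.0, 0.0]
force: [1.7, 0.4, -1.7]
grip_width: 0.28
grasp_force: 30.0
```

Emit:
jog_arm([
  [0,0,-0.001],
  [0,0,-0.003],
  [0,0,-0.005],
  [0,0,-0.005],
  [0,0,-0.005],
  [0,0,-0.005],
], turn=[0,0,0,0,0,0])

```text
clock: 5.15
eef_pos: [0.5539, -0.1321, 0.1386]
eef_rot: [0.725, 0.689, -0.0, -0.0]
force: [0.2, -0.2, -5.2]
grip_width: 0.28
grasp_force: 30.0
```

```bash
python3 -c "
from h import *
rel([.554+.16*.047,-.132+.16,.1387],-2.7);print(telemetry.state()['grasp_force'])"
```

```text
pos [ 0.5539 -0.1321  0.1386] yaw -2.86 tilt [-0.  0. -1.] dp [ 1.603e-01 -4.000e-04 -1.000e-04] turn -0.0028 q [ 0.79  0.55 -0.79  1.83  0.47  0.96 -0.26] F [ 0.2 -0.2 -5.2] gw 0.28 t 5.15
29.972233772277832
```

It carries 5 N with no side load, so the bore is free of the bar. Sliding out.

Emit:
jog_arm([
  [0.005,0,0],
  [0.015,0,0],
  [0.03,0,0],
  [0.045,0,0],
  [0.06,0,0],
  [0.075,0,0],
  [0.09,0,0],
  [0.105,0,0],
  [0.12,0,0],
  [0.135,0,0],
  [0.15,0,0],
  [0.16,0,0],
], turn=[0,0,0,0,0,0,0,0,0,0,0,0])

```text
clock: 6.35
eef_pos: [0.5621, 0.0298, 0.1389]
eef_rot: [0.724, 0.69, 0.0, -0.0]
force: [0.3, 0.2, -4.3]
grip_width: 0.284
grasp_force: 30.0
```

Run:
```python
from h import *
rel([.479,.238,.16],16.8)
for n,(y0,x0) in {"top":(170,120),"scene":(150,240)}.items():
    c=optics.capture(n);im=cv2.resize(c["frame"][y0:y0+160,x0:x0+240],(600,400)) 
    globals()[n]=im
cv2.imwrite("pics/b1.png",cv2.resize(np.vstack([top,scene]),(450,600))[:,:,::-1])
```

```text
pos [0.5621 0.0298 0.1389] yaw -2.79 tilt [ 0.     0.001 -1.   ] dp [ 0.2039 -0.0931 -0.021 ] turn -0.3419 q [ 0.52  0.55 -0.81  1.84  0.48  0.96 -0.55] F [ 0.3  0.2 -4.3] gw 0.284 t 6.35
```

View pics/b1.png

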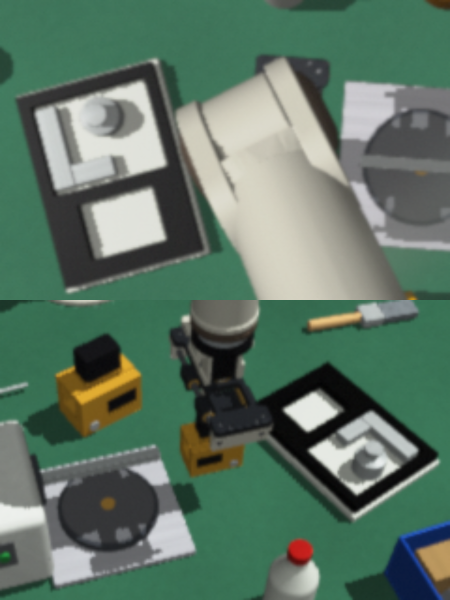

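The carriage hangs upright in the gripper at lower-half crop (210,450), clear of the bar. The pocket is empty, at upper-half crop (123,222). Carrying it over.

Emit:
jog_arm([
  [0.01,0,-0.005],
  [0.025,-0.008,-0.015],
  [0.045,-0.018,-0.021],
  [0.065,-0.028,-0.021],
  [0.09,-0.04,-0.021],
  [0.115,-0.052,-0.021],
  [0.14,-0.064,-0.021],
  [0.165,-0.075,-0.021],
  [0.185,-0.085,-0.021],
  [0.204,-0.093,-0.021],
  [0.204,-0.093,-0.021],
  [0.204,-0.093,-0.021],
], turn=[0,-0.03,-0.07,-0.11,-0.15,-0.19,-0.23,-0.27,-0.31,-0.342,-0.342,-0.342])

```text
clock: 7.65
eef_pos: [0.478, 0.2374, 0.1599]
eef_rot: [0.595, 0.804, -0.0, 0.0]
force: [0.7, -1.0, -4.5]
grip_width: 0.282
grasp_force: 30.0
```

Run:
```python
from h import *
np.set_printoptions(precision=4,suppress=True)
rel([.479,.238,.16],16.8)
c=optics.capture("scene");f=c["frame"];hsv=cv2.cvtColor(f,cv2.COLOR_RGB2HSV)
cv2.imwrite("pics/c1.png",cv2.resize(f[130:270,350:500],None,fx=4,fy=4,interpolation=cv2.INTER_CUBIC)[:,:,::-1])
```

```text
pos [0.478  0.2374 0.1599] yaw 16.95 tilt [ 0. -0. -1.] dp [ 0.0003  0.0011 -0.0001] turn 0.0027 q [ 0.23  0.51 -0.95  1.89  0.5   0.99 -0.64] F [ 0.7 -1.  -4.5] gw 0.282 t 7.65
```

View pics/c1.png

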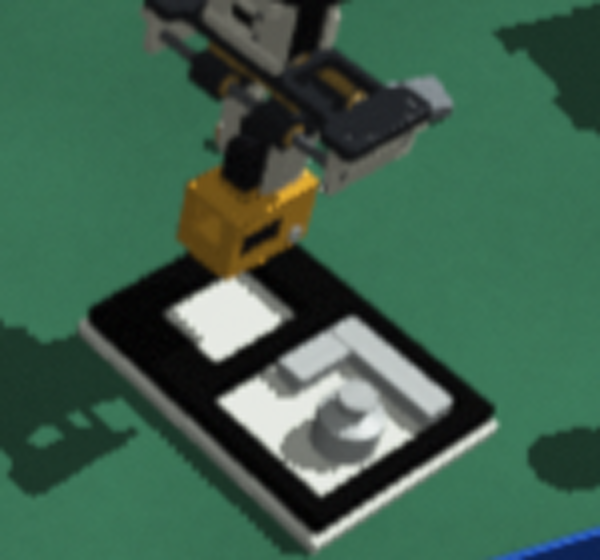

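The carriage hangs just above the pocket: block's lowest corner at crop (228,277), pocket corners at (165,312), (218,362) and (293,313). I check the predicted positions of these.

Run:
```python
from h import *
np.set_printoptions(precision=1,suppress=True)
c=optics.capture("scene")
def corners(C,hx,hy,z,yaw):
    a=np.radians(yaw);X=np.array([np.cos(a),np.sin(a)]);Y=np.array([-X[1],X[0]])
    return np.array([[*(np.array(C)+i*hx*X+j*hy*Y),z] for i,j in((1,1),(1,-1),(-1,-1),(-1,1))])
crop=lambda p:(p-[350,130]+.5)*4-.5
print("rim",crop(proj(c,corners([.479,.238],.034,.046,.03,16.9))).tolist())
print("floor",crop(proj(c,corners([.479,.238],.034,.046,.012,16.9))).tolist())
print("block bottom",crop(proj(c,corners([.478,.2374],.026,.038,.1002,16.95))).tolist())
print("block top",crop(proj(c,corners([.478,.2374],.026,.038,.1542,16.95))).tolist())
```

```text
rim [[306.69251856044843, 310.2328299189237], [213.3645676810695, 365.3516703812635], [150.53889860526442, 308.2761905839128], [243.13931216397282, 256.0159580720315]]
floor [[302.11093074023074, 326.8324470911193], [209.6804631655882, 381.7946713920477], [147.61841691304858, 324.9073384866922], [239.33175607855878, 272.7653357930635]]
block bottom [[307.8562311097078, 239.21725804187963], [227.86804298670518, 284.9138492525152], [177.34989742024482, 241.02072324804112], [256.85577695249594, 197.22593042999904]]
block top [[322.8862960458098, 182.43416614215698], [240.40714560916467, 228.38851926767165], [187.8572900947097, 184.1680282646173], [269.8327432952649, 140.19329369712955]]
```

Predictions and view agree to about 3 mm, against 8 mm of clearance on each side. Lowering.

Emit:
jog_arm([
  [0,0.001,0.01],
  [0,0.001,0.025],
  [0,0.001,0.04],
  [0,0.001,0.052],
  [0,0.001,0.062],
  [0,0.001,0.07],
  [0,0.001,0.077],
  [0,0.001,0.082],
  [0,0.001,0.084],
  [0,0.001,0.084],
  [0,0.001,0.084],
], turn=[0,0,0,0,0,0,0,0,0,0,0])

```text
clock: 8.85
eef_pos: [0.4806, 0.2366, 0.0761]
eef_rot: [0.597, 0.802, 0.0, 0.0]
force: [-1.1, 0.5, -4.5]
grip_width: 0.282
grasp_force: 30.0
```

Emit:
jog_arm([
  [0,0,0.001],
  [0,0,0.002],
  [0,0,0.003],
  [0,0,0.003],
  [0,0,0.003],
], turn=[0,0,0,0,0])

```text
clock: 9.35
eef_pos: [0.4803, 0.2364, 0.0727]
eef_rot: [0.597, 0.802, -0.0, -0.0]
force: [-0.2, 0.8, -4.4]
grip_width: 0.28
grasp_force: 30.0
```

Emit:
jog_arm([
  [0,0,0.0005],
  [0,0,0.001],
  [0,0,0.001],
  [0,0,0.001],
], turn=[0,0,0,0])

```text
clock: 9.75
eef_pos: [0.4803, 0.2364, 0.0718]
eef_rot: [0.597, 0.802, 0.0, 0.0]
force: [-0.3, -0.5, -3.6]
grip_width: 0.283
grasp_force: 30.0
```

Emit:
jog_arm([
  [0,0,0.0005],
  [0,0,0.001],
  [0,0,0.001],
  [0,0,0.001],
], turn=[0,0,0,0])

```text
clock: 10.15
eef_pos: [0.4804, 0.2366, 0.0717]
eef_rot: [0.597, 0.802, -0.0, 0.0]
force: [-3.0, -1.2, 7.1]
grip_width: 0.283
grasp_force: 30.0
```

Contact came exactly at the expected height. I relax slightly, release, and rise straight up.

Emit:
jog_arm([
  [0,0,-0.0007],
  [0,0,-0.0007],
], turn=[0,0])

```text
clock: 10.35
eef_pos: [0.4804, 0.2365, 0.0718]
eef_rot: [0.597, 0.802, 0.0, 0.0]
force: [-2.8, -0.2, 1.7]
grip_width: 0.281
grasp_force: 30.0
```

Emit:
jog_arm([
  [0,0,0],
  [0,0,0],
  [0,0,0],
  [0,0,0],
  [0,0,0],
  [0,0,0],
  [0,0,0],
  [0,0,0],
], turn=[0,0,0,0,0,0,0,0], claw=-0.2)

```text
clock: 11.15
eef_pos: [0.4803, 0.2364, 0.0714]
eef_rot: [0.597, 0.802, 0.0, 0.0]
force: [-0.5, 0.6, -0.2]
grip_width: 0.603
grasp_force: 0.0
```

Emit:
jog_arm([
  [0,0,-0.005],
  [0,0,-0.015],
  [0,0,-0.03],
  [0,0,-0.05],
  [0,0,-0.08],
  [0,0,-0.11],
  [0,0,-0.15],
  [0,0,-0.18],
  [0,0,-0.2],
  [0,0,-0.2],
], turn=[0,0,0,0,0,0,0,0,0,0])

```text
clock: 12.15
eef_pos: [0.4817, 0.238, 0.2758]
eef_rot: [0.597, 0.803, 0.003, 0.002]
force: [-0.3, -0.5, -0.5]
grip_width: 0.598
grasp_force: 0.0
```

Emit:
jog_arm([
  [-0.03,0,0],
  [-0.06,0,0],
  [-0.1,0,0],
  [-0.14,0,0],
  [-0.17,0,0],
  [-0.2,0,0],
  [-0.2,0,0],
  [-0.2,0,0],
], turn=[0,0,0,0,0,0,0,0])

```text
clock: 12.95
eef_pos: [0.5374, 0.0443, 0.2711]
eef_rot: [0.597, 0.802, -0.0, -0.001]
force: [-0.1, 1.1, -0.5]
grip_width: 0.601
grasp_force: 0.0
```

Run:
```python
from h import *
c=optics.capture("scene");a=cv2.resize(c["frame"][150:270,350:490],(560,480))[:,:400];a=a
d=optics.capture("top");b=cv2.resize(d["frame"][195:330,125:245],(400,450),interpolation=cv2.INTER_CUBIC)
im=np.zeros((480,800,3),np.uint8);im[:,:400]=a;im[:450,400:]=b;cv2.imwrite("pics/d1.png",im[:,:,::-1])
pickle.dump(d,open("top1.pkl","wb"))
h=cv2.cvtColor(d["frame"],cv2.COLOR_RGB2HSV);g=(h[...,0]>12)&(h[...,0]<30)&(h[...,1]>140)&(h[...,2]>80);m=np.zeros_like(g);m[255:320,150:222]=g[255:320,150:222]
if m.any(): print(cv2.minAreaRect(np.float32(ray(d,np.argwhere(m)[:,::-1],.066)[:,:2]*1000)))
rel([.48,.236,.07],16.8)
```

```text
((476.9305419921875, 249.9183807373047), (50.8816032409668, 50.425437927246094), 16.314403533935547)
pos [0.5372 0.0462 0.2714] yaw 16.84 tilt [-0.     0.001 -1.   ] dp [1.981e-01 2.000e-04 2.016e-01] turn 0.0006 q [ 0.67  0.38 -1.01  1.77  0.35  1.19 -0.15] F [-0.   0.2  0.7] gw 0.6 t 13.05
```

View pics/d1.png

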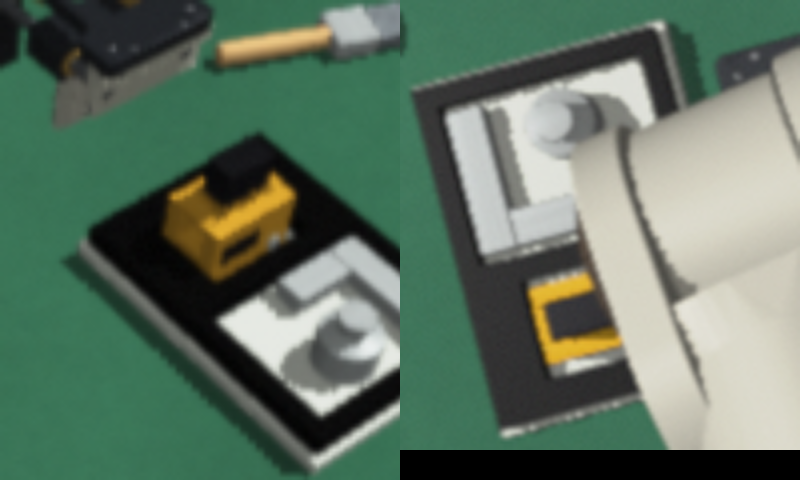

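The carriage sits upright and level in the pocket, at left-view crop (225,225) and right-view (575,325). It is at the floor height given by the contact, it is aligned at 16.3° against the insert's 16.9°, and the weight hasn't moved. The gripper is well clear.

```bash
python3 -c "
from cell import ticket
print(ticket.sign_off())"
```

```text
the job is handed in; nothing more can be done
None
```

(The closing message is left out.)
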